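# Mark a sample panel in the hand press

## Task

Slide the plywood panel lying on the press's base plate square and flush into the corner of its fence, against both fence bars. Then press the black spring plunger head on top of the press all the way down to its stop, hold it there for about a second and let it spring back up, leaving the panel home in the corner. Do not work the plunger before the panel is home, and leave the other things on the table where they are.

Things in the scene. Friction and masses are not known exactly. Their poses are not given: they have to be found in the camera images.
- press: hand press fixed to the table: dark steel base plate 230 (x) x 200 (y) x 12 mm; origin: centre of its underside. Aluminium fence bars, 15 mm wide, 22 mm above the plate: inner faces at x = 100 and y = 85 mm; -x and -y sides open. Grey post 30 mm square, 150 mm high, at (125, 110) mm outside the corner; from it an arm 26 mm wide, 120 to 150 mm above the table, reaches to the plunger at (70, 55) mm.
- fence_corner (a point): inner corner of the two fence bars, on the base plate's top (12 mm above the table). Axes as the press: +x into the far bar, +y into the side bar.
- plunger_top (a point): centre of the top of the plunger's round black head (38 mm across, 17 mm high), on the plunger's axis, 30 mm inside both fence bars; about 197 mm above the table when up. It moves with the plunger. Below it a grey sleeve of radius 17 mm, 120 to 154 mm above the table, guides the plunger.
- plunger (a joint): plunger travel in m: 0 = up (sprung), 0.018 = down at its stop; needs about 4 N to start and 11 N at the stop. Its 22 mm foot then just meets the panel's top.
- panel: the loose plywood panel on the base plate, 120 (x) x 100 (y) x 18 mm, 0.15 kg, origin at the centre of its underside; x and y lie along its sides, within about 0.3 rad of the press's x and y at the start. Home, its centre is 60 mm from the far bar and 50 mm from the side bar.
- ink_jar: bystander: white plastic ink jar with black lid, 72 mm across, 85 mm high, near the side bar; origin under its centre
- spatula: bystander: ink spatula lying on the table on the press's open -y side, about 25 mm high; origin under its middle, x along its length
- beaker: bystander: clear plastic cup 90 mm across, 110 mm high, beyond the press; origin under its centre
- panel_stack: bystander: stack of three other plywood panels, 100 x 120 mm, 54 mm high, beyond the press; origin under its centre
- card_block: bystander: small block of cards, 55 x 55 x 30 mm high, on the robot's side of the press; origin under its centre
There are look-alikes about, which are no part of the job. There is more than one size of the panel; the job needs the smallest.

How it is judged (in metres and radians):
On the way, in this order (a step that is already met when the one before it is completed fails the run):
1. the panel lies flat, square and flush against both fence bars (x of panel in the frame of fence_corner between -0.0625 and -0.056 m and y of panel in the frame of fence_corner between -0.0525 and -0.046 m and z of panel in the frame of fence_corner below 0.003 m and angle between the x axis of panel and the x axis of press, either way round below 0.03 rad and angle between panel's own z axis and vertical below 0.04 rad and linear speed of panel below 0.02 m/s), for 0.2 s.
2. with the panel home, the plunger is pressed down to its stop and held there (x of panel in the frame of fence_corner between -0.0625 and -0.056 m and y of panel in the frame of fence_corner between -0.0525 and -0.046 m and z of panel in the frame of fence_corner below 0.003 m and angle between the x axis of panel and the x axis of press, either way round below 0.03 rad and angle between panel's own z axis and vertical below 0.04 rad and value of joint plunger above 0.016 m), for 0.3 s.
At the end, for the whole second after the job is handed in: The panel lies flat on the base plate at rest, within 2.5 mm of touching both fence bars and within 0.03 rad of square to them, and the plunger has sprung back up (travel under 2 mm) (x of panel in the frame of fence_corner between -0.0625 and -0.056 m and y of panel in the frame of fence_corner between -0.0525 and -0.046 m and z of panel in the frame of fence_corner below 0.003 m and angle between the x axis of panel and the x axis of press, either way round below 0.03 rad and angle between panel's own z axis and vertical below 0.04 rad and value of joint plunger below 0.002 m and linear speed of panel below 0.01 m/s).
It fails at once if the plunger is pressed more than 6 mm while the panel is not home (over 4 mm from a bar or 0.06 rad out of square) (value of joint plunger above 0.006 m and not (x of panel in the frame of fence_corner between -0.064 and -0.056 m and y of panel in the frame of fence_corner between -0.054 and -0.046 m and z of panel in the frame of fence_corner below 0.003 m and angle between the x axis of panel and the x axis of press, either way round below 0.06 rad and angle between panel's own z axis and vertical below 0.04 rad)).
It fails at once if another thing near the press is shifted by more than 25 mm (distance of any of ink_jar, spatula, beaker, panel_stack, card_block from where it was at the start of the episode above 0.025 m).
It also fails if it takes over 69 s, if anything falls off the work surface, if the arm or the gripper's body presses on something with over 40 N, if the wrist force passes 120 N, or if a joint passes its speed limit or range.

## Robot

A 6-joint arm with a two-finger parallel gripper is mounted at the origin on the work surface. World frame = base frame: x ahead of the robot, y to its left, z up, the work surface at z = 0. Lengths are in mm, angles in rad, forces in N, time in s.
With the tool pointing down it reaches from about 400 to 925 mm from the base axis. Payload 12.5 kg.
Tool frame: the origin (TCP) lies midway between the tips of the shut fingers; the grasp point (between the pads) lies 19 mm behind it; z points along the fingers, y is the line along which they close (so a half turn about z gives the same grasp; the last joint's range is limited). The gripper opens to 95 mm and grips with 3 to 60 N. Pads are 20 mm wide; open, the fingers measure 119 mm over their backs; the gripper's body (75 mm by 180 mm) begins 59 mm behind the grasp point.
Start: joints at [-1.265, 0.491, 1.559, -0, 1.092, -0.106], TCP at [250.187, -572.762, 183.061] pointing down, gripper open.
Joint ranges: [-3.1, 3.1], [-0.84, 2.19], [0.05, 2.79], [-1.13, 4.28], [0.06, 2.93], [-2.69, 2.69]. Speed limits (rad/s): [2.22, 2.22, 2.79, 3.14, 3.14, 3.14].

## Interface

Orientations are given as [roll, pitch, yaw] about the fixed x, y, z axes, in that order (R = Rz(yaw) Ry(pitch) Rx(roll)).
In Python, from cell import state, read_camera, camera_info, env gives the robot as it stands.
- The arm moves only by the tool move_arm, never from a script. Its argument "commands" is a list of rows, each a list of 3 entries, a list of its own where there are three numbers: the shift along the world's x, y, z in cm, then the turn, a rotation vector about the world's x, y, z in degrees, then the opening, from 0 (shut) to 1 (fully open). A call has 1 to 10 rows; each row shifts and turns the commanded pose from where the row before left it; what a row does not reach is not made up. A row lasts 1/10 s, in which the tool goes at most 50 mm and 8.59 degrees, less where a joint would pass 70% of its speed; a pose out of reach is approached as far as the arm can. A call with a gripper value outside its range is refused whole. The fingers move at their own pace and stop on an object; the grip force is fixed at half the most. Time passes only in rows, so rows that do not move let the fingers close. It gives the time, the measured TCP pose, the force, the opening and the grip force at its end, in the units of the state.
- state(): the state, without advancing time (a new reading comes with each control period).
- read_camera(name): name is "side" or "top"; returns the picture (480x640x3 uint8, blue, green, red); there is no depth.
- camera_info(name): a dict with "K" (3x3 intrinsics, pixels), "cam_to_world" (4x4, takes a point from camera to world coordinates). Camera axes: x right, y down, z forward; pixel columns grow to the right and rows downward; lengths in mm; the calibration is good to about 2 mm. A picture is of the moment at which its call begins. camera_info takes no time and is no camera call.
- env.job_done(): hands the job in; it is judged then, once.
The state is a dict: "t": time; "joints": joint angles; "qvel": joint speeds; "tau": joint torques, N m; "eef_pos": TCP position; "tcp_rot": TCP orientation; "ft_force": force on the tool from outside, world axes, zero at the start; "moment": the same for the moment, N m; "opening": opening from 0.0 (shut) to 1.0 (fully open); "grip_force": force on a finger pad.
Only numpy, scipy, OpenCV 4.12 (cv2) and the standard library are available. Lean on these libraries where they do the work, as an engineer would, in place of code of your own. Each camera call takes 0.05 s, during which the arm holds its last target. There are 200 camera calls.

## Working session

There is one attempt and no reset: what is moved stays moved. The work goes in short steps, Python scripts to look and compute and a tool call to move; the robot and the scene stay as the last step left them, time stands still between calls to the robot, and variables do not carry over. Pictures are saved under pics/ and viewed, at most 10 in all, crops included, and the job is handed in when it is done.

Besides the shell and the picture viewer there is one more tool, called after "Call:" by a JSON object that holds its "fn" and its "kwargs". move_arm: Moves the arm, as the interface text tells. Its arguments: {"type":"object","properties":{"commands":{"type":"array"}},"required":["commands"]}

```bash
mkdir -p pics; python3 - <<'E'
from cell import *
import cv2
for n in("top","side"):
    cv2.imwrite(f"pics/{n}0.png",read_camera(n)); c=camera_info(n); print(n,c["K"],c["cam_to_world"])
print(state())
E
```

```text
top [[476.972249     0.         318.92874732]
 [  0.         476.972249   245.70908696]
 [  0.           0.           1.        ]] [[ 9.99463321e-03 -9.90667001e-01  1.35937487e-01  4.32853107e+02]
 [-9.99915146e-01 -1.10373856e-02 -6.91927299e-03  4.02016646e+01]
 [ 8.35508988e-03 -1.35856796e-01 -9.90693254e-01  1.01483018e+03]
 [ 0.00000000e+00  0.00000000e+00  0.00000000e+00  1.00000000e+00]]
side [[458.52969674   0.         312.98358145]
 [  0.         458.52969674 235.03022886]
 [  0.           0.           1.        ]] [[-9.77355306e-01 -1.60896619e-01  1.37436838e-01  4.57588602e+02]
 [-2.11360379e-01  7.73497687e-01 -5.97518300e-01  4.76450829e+02]
 [-1.01684026e-02 -6.13036383e-01 -7.89989238e-01  7.04089011e+02]
 [ 0.00000000e+00  0.00000000e+00  0.00000000e+00  1.00000000e+00]]
{'t': 0.1, 'joints': array([-1.26459113e+00,  4.91501596e-01,  1.55937041e+00,  5.25582890e-06,
        1.09170787e+00, -1.05580985e-01]), 'qvel': array([-0.00080235, -0.0006051 , -0.00169982,  0.0002845 , -0.00036194,
        0.00091904]), 'tau': array([ 3.83843580e-03, -6.13622761e+01, -2.58606362e+01,  6.94276462e-02,
        4.70077631e-02, -4.00355214e-05]), 'eef_pos': array([ 250.11491545, -572.51126442,  182.52499623]), 'tcp_rot': array([-3.14061142e+00, -1.08673697e-04,  4.11783699e-01]), 'ft_force': array([-0.13114425, -0.50957837,  0.11914781]), 'moment': array([-0.01341733,  0.01109826, -0.00495766]), 'grip_force': 0.0, 'opening': 0.9992439103160684}
```

View pics/top0.png

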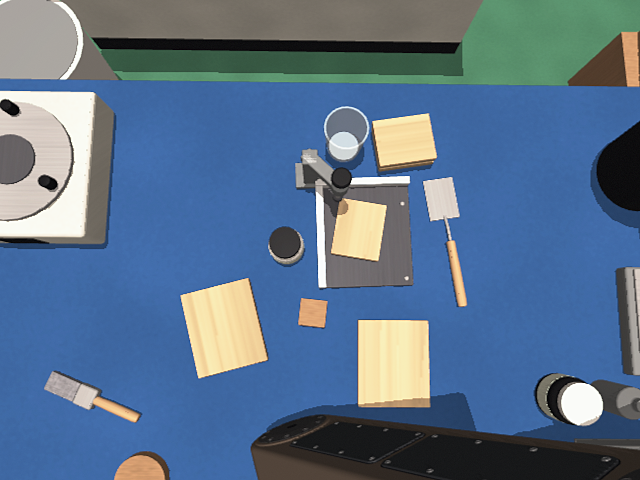

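View pics/side0.png

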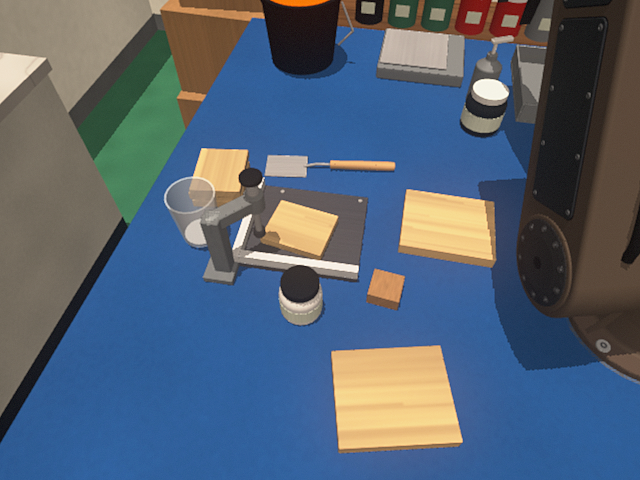

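The top view shows the press near (365,230), fence bars on its left and top sides, so press axes ≈ world axes. The panel sits on it at about (359,230), turned slightly; the plunger head is at (341,178). In the side view the head is at (250,177).

```bash
cat > h.py <<'E'
from cell import *
import cv2, numpy as np
def ray(n,uv,z):
    c=camera_info(n);M=np.array(c["cam_to_world"]);K=np.array(c["K"])
    uv=np.atleast_2d(np.array(uv,float)); d=np.c_[uv,np.ones(len(uv))]@np.linalg.inv(K).T@M[:3,:3].T
    o=M[:3,3]; return (o+d*((z-o[2])/d[:,2])[:,None])[:,:2]
def proj(n,p):
    c=camera_info(n);M=np.linalg.inv(np.array(c["cam_to_world"]));K=np.array(c["K"])
    q=K@(M[:3,:3]@np.array(p,float)+M[:3,3]); return q[:2]/q[2]
def panel_mask(im):
    hsv=cv2.cvtColor(im,cv2.COLOR_BGR2HSV)
    m=cv2.inRange(hsv,(8,50,110),(35,255,255)); z=np.zeros_like(m); z[180:300,312:415]=m[180:300,312:415]
    z=cv2.morphologyEx(z,cv2.MORPH_OPEN,np.ones((3,3)))
    cs=cv2.findContours(z,cv2.RETR_EXTERNAL,cv2.CHAIN_APPROX_NONE)[0]
    return max(cs,key=cv2.contourArea)[:,0,:]
def bars(im):
    hsv=cv2.cvtColor(im,cv2.COLOR_BGR2HSV)
    return cv2.inRange(hsv,(0,0,190),(180,45,255))
E
python3 - <<'E'
from h import *
im=cv2.imread("pics/top0.png")
c=panel_mask(im); w=ray("top",c,30)
r=cv2.minAreaRect(w.astype(np.float32)); print("panel rect",r); print(np.round(cv2.boxPoints(r)))
ap=cv2.approxPolyDP(c.reshape(-1,1,2),3,True)[:,0]; print(ap.tolist(), np.round(ray("top",ap,30)).tolist())
m=bars(im)
# side bar: per row right edge & left edge
P=[]
for v in range(195,285,6):
    u=np.where(m[v,310:335])[0]+310
    if len(u): P.append((v,u.min(),u.max()))
print(P)
Q=[]
for u in range(355,410,5):
    v=np.where(m[170:200,u])[0]+170
    if len(v): Q.append((u,v.min(),v.max()))
print(Q)
print(im[240,314:334].tolist()); print(im[174:194,390].tolist())
b=[(a,c+1) for a,_,c in P]; print(np.round(ray("top",[(r+.0,v) for v,_,r in P],34),1).tolist())
print(np.round(ray("top",[(u,vv) for u,_,vv in Q],34),1).tolist())
big=cv2.resize(im[140:300,280:480],None,fx=4,fy=4,interpolation=cv2.INTER_CUBIC); cv2.imwrite("pics/crop0.png",big[:600])
E
```

```text
panel rect ((604.5235595703125, -49.42613220214844), (101.54230499267578, 121.18355560302734), 81.00947570800781)
[[ 537.  -90.]
 [ 656. -109.]
 [ 672.   -9.]
 [ 553.   10.]]
[[342, 198], [331, 253], [378, 260], [386, 208]] [[670.0, -14.0], [553.0, 8.0], [539.0, -90.0], [650.0, -107.0]]
[(195, np.int64(316), np.int64(320)), (201, np.int64(316), np.int64(322)), (207, np.int64(316), np.int64(323)), (213, np.int64(316), np.int64(323)), (219, np.int64(316), np.int64(323)), (225, np.int64(317), np.int64(323)), (231, np.int64(317), np.int64(323)), (237, np.int64(317), np.int64(324)), (243, np.int64(317), np.int64(324)), (249, np.int64(317), np.int64(324)), (255, np.int64(318), np.int64(324)), (261, np.int64(318), np.int64(324)), (267, np.int64(318), np.int64(325)), (273, np.int64(318), np.int64(325)), (279, np.int64(318), np.int64(325))]
[(355, np.int64(178), np.int64(183)), (360, np.int64(178), np.int64(183)), (365, np.int64(177), np.int64(183)), (370, np.int64(177), np.int64(183)), (375, np.int64(177), np.int64(183)), (380, np.int64(177), np.int64(183)), (385, np.int64(177), np.int64(182
[... 524 characters left out ...]
3, 132], [255, 255, 255], [253, 255, 255], [250, 252, 251], [248, 251, 250], [251, 254, 253], [255, 255, 255], [174, 178, 176], [97, 102, 108], [101, 106, 111], [61, 61, 64], [100, 97, 102], [106, 103, 109], [104, 102, 108], [104, 102, 107], [106, 103, 108], [106, 103, 107], [106, 102, 108]]
[[675.3, 32.2], [662.4, 27.8], [649.5, 25.6], [636.7, 25.5], [623.9, 25.4], [611.2, 25.3], [598.5, 25.2], [585.8, 23.0], [573.2, 22.9], [560.7, 22.8], [548.1, 22.7], [535.7, 22.6], [523.2, 20.4], [510.8, 20.3], [498.5, 20.2]]
[[702.2, -41.6], [702.3, -52.2], [702.4, -62.8], [702.6, -73.4], [702.7, -83.9], [702.8, -94.5], [705.1, -105.2], [705.2, -115.8], [705.4, -126.4], [705.5, -137.0], [705.6, -147.6]]
```

View pics/crop0.png

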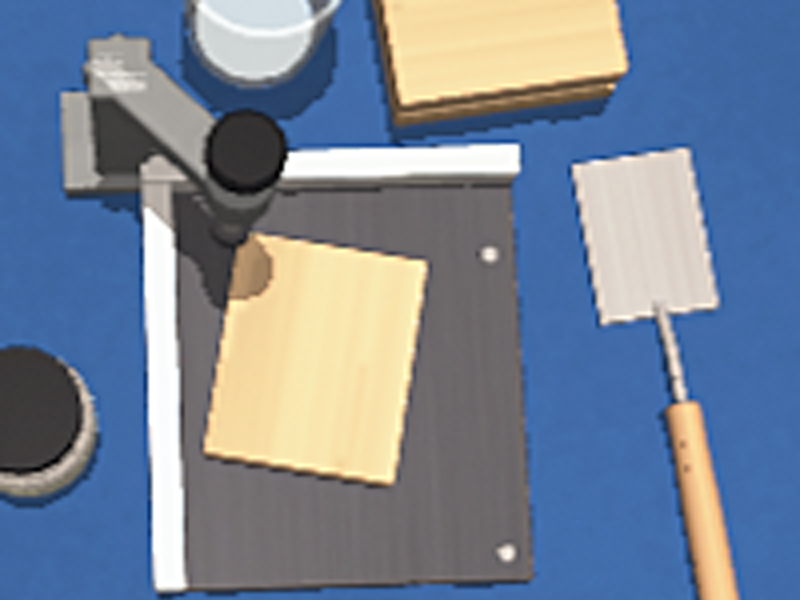

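The crop shows the clear corner layout. From it I get a press yaw of about 0.035 rad and an inner corner near (698, 26.5). The panel is at (604.5, -49.4) with yaw -0.158, and its home is about (640, -25.6). I'll push with shut fingers, starting on the right face ahead of centre.

Call:
{"fn": "move_arm", "kwargs": {"commands": [[[0,0,4],[0,0,0],0],[[0,0,4],[0,0,0],0],[[3,3.5,0],[0,0,8.5],0],[[3,3.5,0],[0,0,8.5],0],[[3,3.5,0],[0,0,8.5],0],[[3,3.5,0],[0,0,8.5],0],[[3,3.5,0],[0,0,8.5],0],[[3,3.5,0],[0,0,8.5],0],[[3,3.5,0],[0,0,8.5],0],[[3,3.5,0],[0,0,8.5],0]]}}

```text
t: 1.1
eef_pos: [491.1, -291.1, 262.9]
tcp_rot: [-3.141, -0.0, 1.605]
ft_force: [1.1, -0.5, -0.3]
opening: 0.215
grip_force: 0.0
```

Call:
{"fn": "move_arm", "kwargs": {"commands": [[[3,3.5,0],[0,0,0.4],0],[[3,3.5,0],[0,0,0],0],[[3.5,3.5,0],[0,0,0],0],[[4,4.0,0],[0,0,0],0],[[0,0,0],[0,0,0],0],[[0,0,0],[0,0,0],0],[[0,0,0],[0,0,0],0]]}}

```text
t: 1.8
eef_pos: [619.9, -153.1, 262.8]
tcp_rot: [-3.141, -0.0, 1.605]
ft_force: [-0.2, -0.5, -0.1]
opening: 0.004
grip_force: 0.0
```

```bash
python3 - <<'E'
from h import *
s=state(); print(s["t"],s["eef_pos"],s["tcp_rot"],s["joints"],s["ft_force"],s["opening"])
im=read_camera("top"); cv2.imwrite("pics/top1.png",im[60:320,200:520].repeat(2,0).repeat(2,1))
a=cv2.imread("pics/top0.png");b=cv2.imread("pics/side0.png")
print("head top",ray("top",[(341.25,177.75)],197))
E
```

```text
1.8 [ 619.89499801 -153.0546336   262.81354661] [-3.14093515e+00 -1.81596197e-05  1.60509245e+00] [-3.45347502e-01  4.47690451e-01  1.41458538e+00 -2.36739534e-04
  1.27993424e+00 -3.79575668e-01] [-0.20413483 -0.52500613 -0.11889102] 0.0035652186054791974
head top [[666.63903186  -3.71643031]]
```

View pics/top1.png

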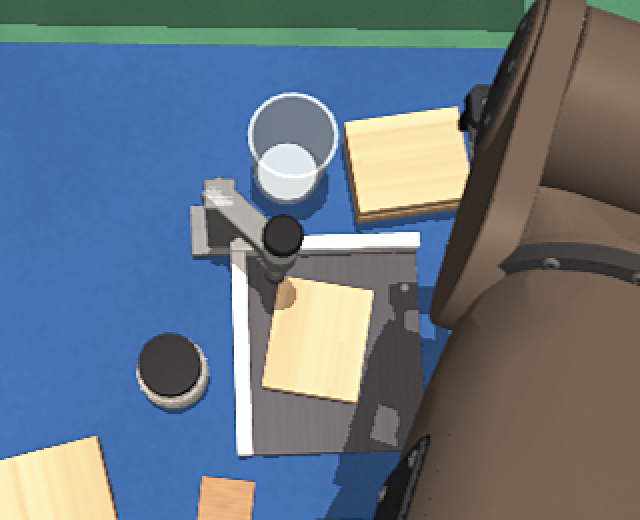

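The panel is unmoved; the gripper is at the right of the press with the fingers over the plate's open side. I'll descend beside the panel's right face.

Call:
{"fn": "move_arm", "kwargs": {"commands": [[[0,0,-4.5],[0,0,0],0],[[0,0,-4.5],[0,0,0],0],[[0,0,-4.5],[0,0,0],0],[[0,0,-4.5],[0,0,0],0],[[0.5,0,-3],[0,0,0],0],[[0,0,-2],[0,0,0],0],[[0,0,-1.3],[0,0,0],0],[[0,0,0],[0,0,0],0],[[0,0,0],[0,0,0],0]]}}

```text
t: 2.75
eef_pos: [625.7, -153.1, 21.0]
tcp_rot: [3.14, 0.0, 1.605]
ft_force: [-0.4, -0.4, 0.5]
opening: 0.003
grip_force: 0.0
```

Call:
{"fn": "move_arm", "kwargs": {"commands": [[[0,1,0],[0,0,0],0],[[0,1,0],[0,0,0],0],[[0,1,0],[0,0,0],0],[[0,0.5,0],[0,0,0],0],[[0,0.5,0],[0,0,0],0],[[0,0.5,0],[0,0,0],0],[[0,0,0],[0,0,0],0],[[0,0,0],[0,0,0],0]]}}

```text
t: 3.55
eef_pos: [625.6, -107.5, 20.1]
tcp_rot: [3.141, 0.0, 1.606]
ft_force: [0.4, -1.5, -0.3]
opening: 0.004
grip_force: 0.0
```

```bash
cat >> h.py <<'E'
def sidepanel(name=None):
    im=read_camera("side"); hsv=cv2.cvtColor(im,cv2.COLOR_BGR2HSV)
    m=cv2.inRange(hsv,(8,60,120),(30,255,255)); z=np.zeros_like(m); z[185:275,235:368]=m[185:275,235:368]
    z=cv2.morphologyEx(z,cv2.MORPH_OPEN,np.ones((3,3)))
    cs=cv2.findContours(z,cv2.RETR_EXTERNAL,cv2.CHAIN_APPROX_NONE)[0]
    c=max(cs,key=cv2.contourArea); ap=cv2.approxPolyDP(c,3,True)[:,0]
    print(ap.tolist(),np.round(ray("side",ap,30),1).tolist())
    if name: cv2.imwrite(name,cv2.resize(im[130:290,190:400],None,fx=3.5,fy=3.5,interpolation=cv2.INTER_CUBIC))
E
python3 - <<'E'
from h import *
s=state(); print(s["t"],s["eef_pos"],s["ft_force"])
sidepanel("pics/side2.png")
E
```

```text
3.55 [ 625.57989859 -107.45344162   20.05792424] [ 0.41609969 -1.46746304 -0.32489965]
[[280, 200], [260, 240], [319, 259], [337, 216]] [[657.4, -105.9], [668.3, -2.1], [552.9, 17.4], [539.5, -88.0]]
```

View pics/side2.png

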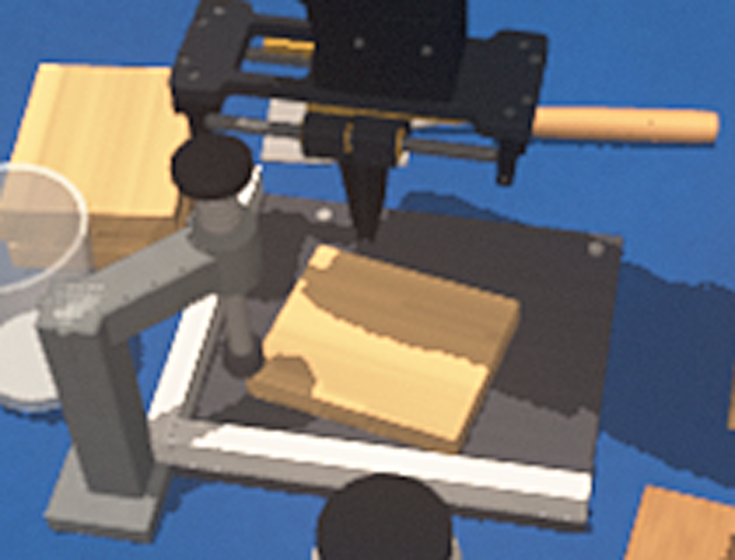

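The side view shows the finger just meeting the panel's right face at about (365,235) in the crop, and the panel still matches the measurement. I'll push +y.

Call:
{"fn": "move_arm", "kwargs": {"commands": [[[0,0.4,0],[0,0,0],0],[[0,0.4,0],[0,0,0],0],[[0,0.4,0],[0,0,0],0],[[0,0.4,0],[0,0,0],0],[[0,0.4,0],[0,0,0],0],[[0,0,0],[0,0,0],0],[[0,0,0],[0,0,0],0]]}}

```text
t: 4.3
eef_pos: [625.6, -87.3, 20.1]
tcp_rot: [3.141, 0.0, 1.606]
ft_force: [-0.9, -0.7, 0.6]
opening: 0.008
grip_force: 0.0
```

```bash
python3 - <<'E'
from h import *
sidepanel()
E
```

```text
[[280, 200], [260, 240], [319, 259], [337, 216], [297, 204], [293, 207]] [[657.4, -105.9], [668.3, -2.1], [552.9, 17.4], [539.5, -88.0], [621.9, -102.4], [627.8, -93.2]]
```

```bash
python3 - <<'E'
from h import *
im=read_camera("side"); 
cv2.imwrite("pics/side3.png",cv2.resize(im[150:250,240:370],None,fx=6,fy=6,interpolation=cv2.INTER_CUBIC))
for z in (12,20,30): print(proj("side",[625.6,-87.3,z]))
E
```

```text
[293.75870093 215.39982011]
[293.58232841 212.76441706]
[293.35835005 209.41767533]
```

View pics/side3.png

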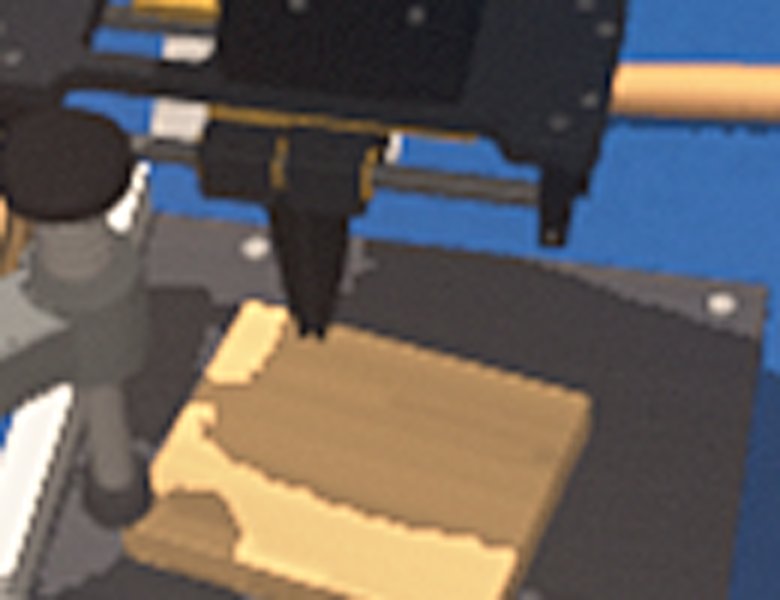

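The picture shows the fingertips over the panel's edge at crop (313,337), about 18 mm higher than the reported TCP suggests, and the panel has not moved. I'll back off and feel for the plate to find the true tip height.

Call:
{"fn": "move_arm", "kwargs": {"commands": [[[0,-1.5,0],[0,0,0],0],[[0,-2,0],[0,0,0],0],[[0,-2,0],[0,0,0],0],[[0,0,-0.3],[0,0,0],0],[[0,0,-0.3],[0,0,0],0],[[0,0,0],[0,0,0],0],[[0,0,0],[0,0,0],0]]}}

```text
t: 5.1
eef_pos: [625.5, -141.9, 13.9]
tcp_rot: [-3.141, -0.0, 1.606]
ft_force: [0.6, 0.7, -0.4]
opening: 0.007
grip_force: 0.0
```

Call:
{"fn": "move_arm", "kwargs": {"commands": [[[0,0,-0.2],[0,0,0],0],[[0,0,0],[0,0,0],0]]}}

```text
t: 5.3
eef_pos: [625.5, -142.0, 11.9]
tcp_rot: [-3.141, -0.0, 1.606]
ft_force: [-0.2, -0.4, -0.4]
opening: 0.002
grip_force: 0.0
```

Call:
{"fn": "move_arm", "kwargs": {"commands": [[[0,0,-0.2],[0,0,0],0],[[0,0,0],[0,0,0],0]]}}

```text
t: 5.5
eef_pos: [625.4, -142.2, 9.8]
tcp_rot: [-3.141, -0.0, 1.606]
ft_force: [1.2, 0.2, 0.7]
opening: 0.007
grip_force: 0.0
```

Call:
{"fn": "move_arm", "kwargs": {"commands": [[[0,0,-0.2],[0,0,0],0],[[0,0,0],[0,0,0],0]]}}

```text
t: 5.7
eef_pos: [625.4, -142.4, 7.8]
tcp_rot: [-3.141, -0.0, 1.606]
ft_force: [0.9, 0.1, -0.1]
opening: 0.003
grip_force: 0.0
```

Call:
{"fn": "move_arm", "kwargs": {"commands": [[[0,0,-0.2],[0,0,0],0],[[0,0,-0.2],[0,0,0],0],[[0,0,0],[0,0,0],0]]}}

```text
t: 6.0
eef_pos: [625.4, -142.4, 3.7]
tcp_rot: [-3.141, -0.0, 1.606]
ft_force: [-0.1, -0.2, -0.6]
opening: 0.004
grip_force: 0.0
```

```bash
python3 - <<'E'
from h import *
im=read_camera("side"); s=state(); print(s["eef_pos"],s["ft_force"])
for z in (4,12,20,24,30): print(z,proj("side",[625.4,-142.4,z]))
g=cv2.cvtColor(im,cv2.COLOR_BGR2GRAY)
for v in range(176,206): print(v,g[v,286:304].tolist())
E
```

```text
[ 625.43380305 -142.38959401    3.86970775] [-0.43330606  0.10705835 -0.14698049]
4 [300.33535503 197.94654417]
12 [300.21058047 195.30373987]
20 [300.08411598 192.62514218]
24 [300.02023926 191.2721928 ]
30 [299.9236062  189.22544334]
176 [170, 167, 164, 167, 174, 181, 148, 72, 30, 36, 38, 40, 43, 40, 36, 38, 37, 27]
177 [81, 72, 75, 74, 82, 85, 86, 64, 33, 36, 37, 42, 45, 38, 37, 38, 38, 25]
178 [102, 102, 102, 102, 102, 103, 105, 83, 36, 37, 39, 41, 41, 41, 40, 39, 35, 30]
179 [101, 103, 103, 102, 104, 104, 107, 86, 46, 36, 37, 41, 43, 40, 37, 39, 38, 29]
180 [103, 103, 103, 103, 105, 105, 107, 90, 52, 33, 38, 45, 43, 41, 37, 39, 38, 35]
181 [102, 104, 105, 103, 106, 104, 107, 101, 68, 33, 38, 43, 44, 41, 40, 38, 36, 37]
182 [104, 101, 104, 103, 102, 103, 106, 110, 84, 32, 39, 40, 44, 43, 39, 40, 33, 55]
183 [102, 104, 102, 103, 106, 102, 102, 109, 83, 37, 38, 42, 45, 44, 38, 40, 32, 65]
184 [106, 106, 107, 106, 104, 105, 103, 109, 88, 46, 41, 41, 44, 39, 38, 41, 41, 59]
185 [90, 89, 99, 107, 107, 105, 106, 111, 90, 52, 36, 42, 45, 41, 39, 41, 43, 60]
186 [67, 62, 80, 92, 90, 92, 
[... 899 characters left out ...]
0, 70, 68, 71, 71, 67, 69, 70, 68, 68]
198 [90, 92, 78, 70, 69, 68, 69, 74, 70, 72, 70, 71, 72, 69, 68, 70, 71, 70]
199 [65, 67, 67, 70, 69, 72, 70, 70, 69, 69, 67, 71, 70, 70, 69, 69, 67, 68]
200 [63, 61, 66, 67, 67, 69, 70, 70, 70, 69, 69, 70, 71, 70, 71, 69, 72, 71]
201 [123, 114, 87, 66, 65, 63, 67, 66, 71, 69, 69, 69, 70, 70, 69, 73, 69, 68]
202 [159, 155, 135, 127, 116, 100, 81, 62, 62, 67, 67, 69, 70, 72, 70, 70, 70, 73]
203 [147, 151, 154, 161, 156, 142, 131, 123, 114, 86, 68, 65, 66, 68, 69, 69, 70, 69]
204 [134, 143, 146, 151, 151, 154, 156, 160, 152, 134, 127, 118, 100, 82, 62, 62, 64, 68]
205 [195, 171, 138, 146, 147, 148, 149, 150, 152, 154, 160, 154, 142, 130, 123, 114, 87, 65]
```

The tip shows at v≈190.5, which puts it at z≈24, or about 20 mm above the reported TCP. I'll go 6 mm lower, then push while watching the force.

Call:
{"fn": "move_arm", "kwargs": {"commands": [[[0,0,-0.2],[0,0,0],0],[[0,0,-0.2],[0,0,0],0],[[0,0,-0.2],[0,0,0],0],[[0,0,0],[0,0,0],0]]}}

```text
t: 6.45
eef_pos: [625.4, -142.4, -2.3]
tcp_rot: [-3.141, -0.0, 1.606]
ft_force: [-0.5, 0.6, 1.8]
opening: 0.005
grip_force: 0.0
```

Call:
{"fn": "move_arm", "kwargs": {"commands": [[[0,1,0],[0,0,0],0],[[0,1,0],[0,0,0],0],[[0,1,0],[0,0,0],0],[[0,0.5,0],[0,0,0],0],[[0,0.5,0],[0,0,0],0],[[0,0.5,0],[0,0,0],0],[[0,0.3,0],[0,0,0],0],[[0,0,0],[0,0,0],0]]}}

```text
t: 7.25
eef_pos: [626.2, -94.1, -1.3]
tcp_rot: [3.14, 0.001, 1.606]
ft_force: [1.4, -0.4, 5.5]
opening: 0.003
grip_force: 3.1
```

```bash
python3 - <<'E'
from h import *
sidepanel()
E
```

```text
[[279, 202], [261, 244], [321, 259], [337, 217], [301, 207], [291, 211], [288, 204]] [[658.0, -100.4], [663.9, 6.4], [549.4, 16.7], [539.0, -85.6], [612.4, -96.4], [629.1, -82.4], [639.3, -98.9]]
```

```bash
python3 - <<'E'
from h import *
im=read_camera("side"); print(state()["ft_force"],state()["eef_pos"])
cv2.imwrite("pics/side4.png",cv2.resize(im[150:250,240:370],None,fx=6,fy=6,interpolation=cv2.INTER_CUBIC))
E
```

```text
[ 1.10948433 -0.57349426  6.46058331] [626.15530536 -94.12499249  -1.29397495]
```

View pics/side4.png

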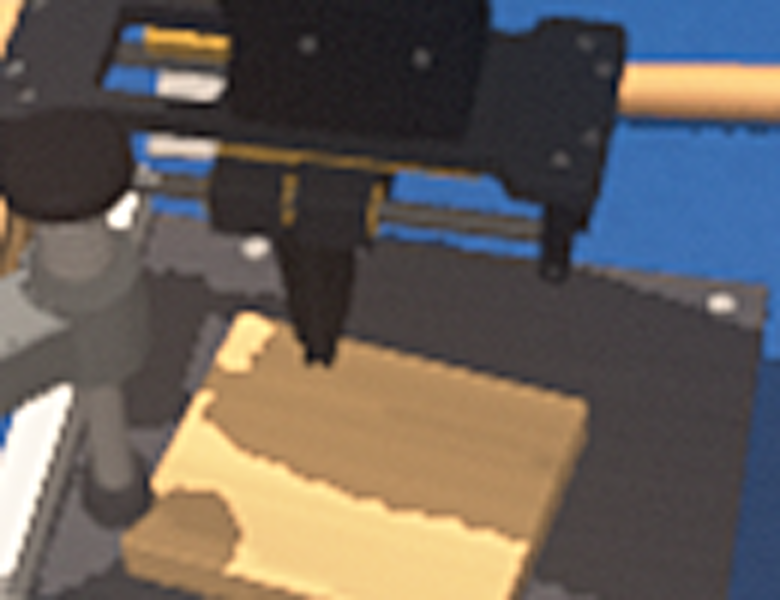

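The picture shows the fingertips resting on the panel top at crop (320,362) with Fz≈6 N, so the true tip is about 31 mm above the reported TCP. The panel was dragged slightly. I'll lift, back off, go down to a true tip height near 19 mm and push properly.

Call:
{"fn": "move_arm", "kwargs": {"commands": [[[0,0,1],[0,0,0],0],[[0,-2,0],[0,0,0],0],[[0,-2.6,0],[0,0,0],0],[[0,0,-0.8],[0,0,0],0],[[0,0,-0.7],[0,0,0],0],[[0,0,-0.3],[0,0,0],0],[[0,0,-0.2],[0,0,0],0],[[0,0,0],[0,0,0],0]]}}

```text
t: 8.15
eef_pos: [625.4, -139.7, -12.2]
tcp_rot: [-3.141, -0.0, 1.606]
ft_force: [-0.5, -0.1, -0.6]
opening: 0.005
grip_force: 0.0
```

Call:
{"fn": "move_arm", "kwargs": {"commands": [[[0,1,0],[0,0,0],0],[[0,1,0],[0,0,0],0],[[0,0.7,0],[0,0,0],0],[[0,0.4,0],[0,0,0],0],[[0,0.4,0],[0,0,0],0],[[0,0.4,0],[0,0,0],0],[[0,0.3,0],[0,0,0],0],[[0,0,0],[0,0,0],0]]}}

```text
t: 8.95
eef_pos: [625.5, -98.1, -11.9]
tcp_rot: [3.142, -0.0, 1.606]
ft_force: [0.5, -0.1, -0.1]
opening: 0.004
grip_force: 0.0
```

```bash
python3 - <<'E'
from h import *
sidepanel()
E
```

```text
[[277, 207], [261, 249], [324, 260], [337, 219]] [[658.4, -86.9], [660.7, 17.3], [543.7, 17.7], [538.1, -80.7]]
```

Good: the panel now moves and turns as planned. I'll push a little more, then go round to the near face.

Call:
{"fn": "move_arm", "kwargs": {"commands": [[[0,0.3,0],[0,0,0],0],[[0,0.3,0],[0,0,0],0],[[0,0,0],[0,0,0],0],[[0,-1.5,0],[0,0,0],0],[[0,-1,0],[0,0,0],0],[[0,0,4],[0,0,0],0],[[-4,0,0],[0,0,0],0],[[-4,2,0],[0,0,0],0],[[-3,2.5,0],[0,0,0],0],[[0,0,0],[0,0,0],0]]}}

```text
t: 10.0
eef_pos: [511.6, -71.2, 28.2]
tcp_rot: [-3.138, -0.001, 1.606]
ft_force: [0.1, -0.5, 0.3]
opening: 0.009
grip_force: 0.0
```

```bash
python3 - <<'E'
from h import *
s=state(); print(s["eef_pos"],s["ft_force"]); sidepanel()
E
```

```text
[511.63773518 -71.15473293  28.23808906] [ 0.0818968  -0.49946868  0.25627675]
[[276, 210], [263, 252], [327, 259], [336, 220]] [[658.3, -79.0], [655.3, 23.1], [538.9, 14.5], [539.5, -77.8]]
```

The panel is now nearly square, centred near (598,-30). For the x push I'll turn the gripper 90° so its body stays clear of the plunger sleeve.

Call:
{"fn": "move_arm", "kwargs": {"commands": [[[0,0,0],[0,0,-8.5],0],[[0,0,0],[0,0,-8.5],0],[[0,0,0],[0,0,-8.5],0],[[0,0,0],[0,0,-8.5],0],[[0,0,0],[0,0,-8.5],0],[[0,0,0],[0,0,-8.5],0],[[0,0,0],[0,0,-8.5],0],[[0,0,0],[0,0,-8.5],0],[[0,1.2,0],[0,0,-8.5],0],[[0,1.4,0],[0,0,-8.5],0]]}}

```text
t: 11.05
eef_pos: [516.8, -47.7, 28.0]
tcp_rot: [3.141, -0.001, 0.114]
ft_force: [0.3, -0.0, -0.5]
opening: 0.002
grip_force: 0.0
```

Call:
{"fn": "move_arm", "kwargs": {"commands": [[[-0.5,0,0],[0,0,-5],0],[[0,0,-2],[0,0,0],0],[[0,0,-1.5],[0,0,0],0],[[0,0,-0.5],[0,0,0],0],[[0,0,0],[0,0,0],0],[[0,0,0],[0,0,0],0]]}}

```text
t: 11.65
eef_pos: [511.1, -46.9, -11.6]
tcp_rot: [3.141, -0.001, 0.034]
ft_force: [-0.4, 0.5, -0.4]
opening: 0.004
grip_force: 0.0
```

Call:
{"fn": "move_arm", "kwargs": {"commands": [[[1,0,0],[0,0,0],0],[[1,0,0],[0,0,0],0],[[0.6,0,0],[0,0,0],0],[[0.6,0,0],[0,0,0],0],[[0.6,0,0],[0,0,0],0],[[0,0,0],[0,0,0],0]]}}

```text
t: 12.25
eef_pos: [549.4, -46.4, -12.0]
tcp_rot: [3.141, -0.001, 0.035]
ft_force: [0.1, -0.1, -1.1]
opening: 0.001
grip_force: 0.0
```

```bash
python3 - <<'E'
from h import *
sidepanel()
E
```

```text
[[262, 211], [260, 220], [266, 233], [261, 238], [254, 237], [251, 250], [316, 259], [318, 245], [301, 242], [298, 234], [305, 215]] [[684.3, -71.0], [681.8, -48.3], [661.9, -20.2], [667.8, -7.0], [681.2, -6.6], [677.9, 23.2], [558.1, 18.5], [561.0, -12.7], [593.0, -13.0], [602.7, -30.1], [600.2, -78.0]]
```

Moving well, about 20 mm to go in x.

Call:
{"fn": "move_arm", "kwargs": {"commands": [[[0.5,0,0],[0,0,0],0],[[0.5,0,0],[0,0,0],0],[[0.4,0,0],[0,0,0],0],[[0.2,0,0],[0,0,0],0],[[0,0,0],[0,0,0],0]]}}

```text
t: 12.8
eef_pos: [564.8, -46.4, -12.0]
tcp_rot: [3.141, -0.0, 0.035]
ft_force: [1.0, -0.5, -0.0]
opening: 0.002
grip_force: 0.0
```

Call:
{"fn": "move_arm", "kwargs": {"commands": [[[0.1,0,0],[0,0,0],0],[[0.1,0,0],[0,0,0],0],[[0,0,0],[0,0,0],0]]}}

```text
t: 13.1
eef_pos: [566.6, -46.4, -11.9]
tcp_rot: [3.142, -0.0, 0.035]
ft_force: [-0.6, -0.2, -0.5]
opening: 0.004
grip_force: 0.1
```

Call:
{"fn": "move_arm", "kwargs": {"commands": [[[0.1,0,0],[0,0,0],0],[[0.1,0,0],[0,0,0],0],[[0,0,0],[0,0,0],0]]}}

```text
t: 13.4
eef_pos: [567.0, -46.3, -12.0]
tcp_rot: [-3.141, 0.003, 0.035]
ft_force: [-6.8, -1.4, 4.3]
opening: 0.006
grip_force: 3.5
```

```bash
python3 - <<'E'
from h import *
print(state()["ft_force"]);sidepanel()
E
```

```text
[-6.82813221 -1.43170225  4.33349412]
[[251, 218], [242, 249], [307, 256], [309, 243], [289, 239], [290, 213], [262, 211], [260, 220], [266, 233], [261, 238], [253, 234]] [[700.1, -49.6], [694.7, 24.4], [575.3, 15.4], [578.1, -13.8], [616.3, -15.3], [629.8, -77.1], [684.3, -71.0], [681.8, -48.3], [661.9, -20.2], [667.8, -7.0], [685.0, -13.0]]
```

The panel meets the far bar (Fx −6.8 N). I'll back off, turn the gripper back and seat it against the side bar.

Call:
{"fn": "move_arm", "kwargs": {"commands": [[[-1,0,0],[0,0,0],0],[[-1,0,1],[0,0,0],0],[[0,-1,4],[0,0,8.5],0],[[0,-3,0],[0,0,8.5],0],[[0,-3,0],[0,0,8.5],0],[[0,-2,0],[0,0,8.5],0],[[0,0,0],[0,0,8.5],0],[[0,0,0],[0,0,8.5],0],[[1,0,0],[0,0,8.5],0],[[2,0,0],[0,0,8.5],0]]}}

```text
t: 14.45
eef_pos: [577.7, -136.5, 39.0]
tcp_rot: [3.142, -0.0, 1.227]
ft_force: [-0.3, 0.1, 0.0]
opening: 0.003
grip_force: 0.0
```

Call:
{"fn": "move_arm", "kwargs": {"commands": [[[3,0,0],[0,0,8.5],0],[[2.5,0,0],[0,0,8.5],0],[[0,0,0],[0,0,5],0],[[0,0,0],[0,0,0],0],[[0,0,0],[0,0,0],0]]}}

```text
t: 14.95
eef_pos: [633.0, -136.3, 38.5]
tcp_rot: [3.141, -0.0, 1.603]
ft_force: [0.1, -0.4, 0.2]
opening: 0.007
grip_force: 0.0
```

Call:
{"fn": "move_arm", "kwargs": {"commands": [[[0,0,-2.5],[0,0,0],0],[[0,0,-1.8],[0,0,0],0],[[0,0,-0.7],[0,0,0],0],[[0,0,0],[0,0,0],0],[[0,1.5,0],[0,0,0],0],[[0,1.5,0],[0,0,0],0],[[0,0.7,0],[0,0,0],0],[[0,0,0],[0,0,0],0]]}}

```text
t: 15.75
eef_pos: [633.8, -97.7, -11.4]
tcp_rot: [3.141, 0.0, 1.607]
ft_force: [0.5, -0.3, -0.9]
opening: 0.004
grip_force: 0.0
```

Call:
{"fn": "move_arm", "kwargs": {"commands": [[[0,0.3,0],[0,0,0],0],[[0,0.3,0],[0,0,0],0],[[0,0,0],[0,0,0],0]]}}

```text
t: 16.05
eef_pos: [633.5, -93.3, -11.9]
tcp_rot: [3.142, -0.0, 1.606]
ft_force: [-0.4, 0.4, -0.1]
opening: 0.002
grip_force: 0.0
```

```bash
python3 - <<'E'
from h import *
sidepanel()
E
```

```text
[[251, 218], [242, 249], [307, 257], [313, 216], [263, 211], [260, 220], [266, 233], [261, 238], [253, 234]] [[700.1, -49.6], [694.7, 24.4], [574.8, 17.6], [584.6, -78.7], [682.4, -71.4], [681.8, -48.3], [661.9, -20.2], [667.8, -7.0], [685.0, -13.0]]
```

Call:
{"fn": "move_arm", "kwargs": {"commands": [[[0,0.2,0],[0,0,0],0],[[0,0.2,0],[0,0,0],0],[[0,0,0],[0,0,0],0]]}}

```text
t: 16.4
eef_pos: [633.5, -89.3, -12.0]
tcp_rot: [3.142, -0.0, 1.606]
ft_force: [0.1, -0.7, -0.2]
opening: 0.006
grip_force: 0.0
```

Call:
{"fn": "move_arm", "kwargs": {"commands": [[[0,0.1,0],[0,0,0],0],[[0,0.1,0],[0,0,0],0],[[0,0,0],[0,0,0],0]]}}

```text
t: 16.7
eef_pos: [633.5, -87.3, -11.9]
tcp_rot: [3.142, 0.0, 1.606]
ft_force: [0.0, -0.5, 0.4]
opening: 0.004
grip_force: 0.0
```

Call:
{"fn": "move_arm", "kwargs": {"commands": [[[0,0.1,0],[0,0,0],0],[[0,0.1,0],[0,0,0],0],[[0,0,0],[0,0,0],0]]}}

```text
t: 17.0
eef_pos: [633.0, -86.3, -12.0]
tcp_rot: [-3.141, 0.001, 1.606]
ft_force: [-3.1, -6.7, 1.2]
opening: 0.005
grip_force: 3.3
```

Side bar contact (Fy −6.7 N) is right where predicted. I'll back away and check how square and flush the panel is.

Call:
{"fn": "move_arm", "kwargs": {"commands": [[[0,-1,0],[0,0,0],0],[[0,-2,0],[0,0,0],0],[[0,-2,1],[0,0,0],0],[[0,0,4],[0,0,0],0],[[0,0,0],[0,0,0],0]]}}

```text
t: 17.5
eef_pos: [635.9, -137.6, 43.0]
tcp_rot: [3.135, 0.002, 1.604]
ft_force: [0.6, 0.1, 0.2]
opening: 0.003
grip_force: 0.0
```

```bash
python3 - <<'E'
from h import *
sidepanel()
t=read_camera("top"); s=read_camera("side")
a=cv2.resize(s[190:270,225:325],None,fx=4,fy=4,interpolation=cv2.INTER_CUBIC)
b=cv2.resize(t[165:265,310:410],None,fx=4,fy=4,interpolation=cv2.INTER_CUBIC)
c=np.zeros((400,800,3),np.uint8); c[:320,:400]=a; c[:,400:]=b
cv2.imwrite("pics/both5.png",c)
E
```

```text
[[251, 218], [242, 249], [307, 256], [314, 217], [262, 211], [260, 220], [266, 233], [261, 238], [253, 234]] [[700.1, -49.6], [694.7, 24.4], [575.3, 15.4], [582.2, -76.6], [684.3, -71.0], [681.8, -48.3], [661.9, -20.2], [667.8, -7.0], [685.0, -13.0]]
```

View pics/both5.png

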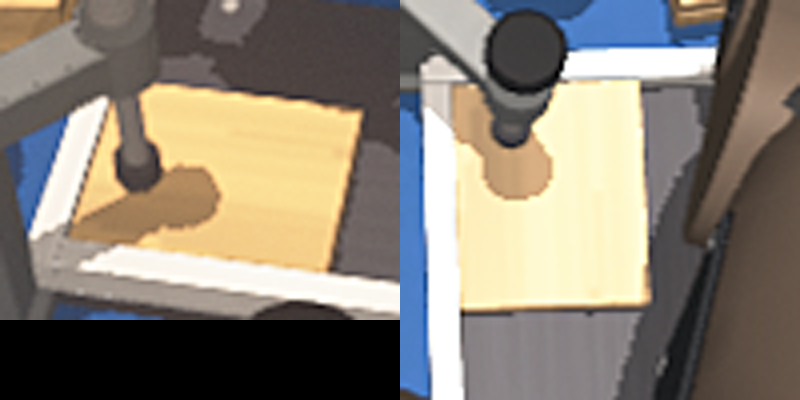

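Both views show the panel tight against both bars. I'll do a quick numeric check of the open edges in the top view.

```bash
python3 - <<'E'
from h import *
t=read_camera("top"); c=panel_mask(t)
# near edge: bottom-most per column; right edge: right-most per row
near=np.array([(u,c[c[:,0]==u,1].max()) for u in range(330,368)]); right=np.array([(c[c[:,1]==v,0].max(),v) for v in range(190,232)])
for n,e,z in(("near",near,30),("right",right,30)):
    w=ray("top",e,z); d=cv2.fitLine(w.astype(np.float32),cv2.DIST_HUBER,0,.01,.01).ravel(); print(n,d, e[0],e[-1])
m=bars(t)
P=np.array([(np.where(m[v,310:335])[0].max()+310,v) for v in range(245,284)]); L=np.array([(np.where(m[v,308:335])[0].min()+308,v) for v in range(205,284)])
for e in(P,L): print("bar",cv2.fitLine(ray("top",e,34).astype(np.float32),cv2.DIST_HUBER,0,.01,.01).ravel())
E
```

```text
Traceback (most recent call last):
ValueError: zero-size array to reduction operation maximum which has no identity
```

```bash
python3 - <<'E'
from h import *
t=read_camera("top"); c=panel_mask(t); print(c.min(0),c.max(0))
near=np.array([(u,c[c[:,0]==u,1].max()) for u in range(330,368) if (c[:,0]==u).any()]); right=np.array([(c[c[:,1]==v,0].max(),v) for v in range(190,232) if (c[:,1]==v).any()])
for n,e in(("near",near),("right",right)):
    print(n,cv2.fitLine(ray("top",e,30).astype(np.float32),cv2.DIST_HUBER,0,.01,.01).ravel(),len(e))
m=bars(t)
P=np.array([(x.max()+310,v) for v in range(245,284) if len(x:=np.where(m[v,310:335])[0])]); L=np.array([(x.min()+308,v) for v in range(205,284) if len(x:=np.where(m[v,308:335])[0])])
for e in(P,L): print("bar",cv2.fitLine(ray("top",e,34).astype(np.float32),cv2.DIST_HUBER,0,.01,.01).ravel())
E
```

```text
[323 186] [348 242]
near [ 9.4470835e-01 -3.2791182e-01  6.0825983e+02 -1.1274730e+01] 19
right [ 9.9773437e-01 -6.7276806e-02  6.2552588e+02 -1.3698657e+01] 42
bar [9.9720359e-01 7.4733250e-02 5.4872461e+02 2.1652374e+01]
bar [9.9878073e-01 4.9367011e-02 5.9278528e+02 3.7813198e+01]
```

```bash
python3 - <<'E'
from h import *
t=read_camera("top").astype(int); m=((t[...,2]-t[...,0])>25)
near=np.array([(u,190+np.where(m[190:260,u])[0].max()) for u in range(332,366)]); right=np.array([(340+np.where(m[v,340:380])[0].max(),v) for v in range(192,236)])
left=np.array([(315+np.where(m[v,315:340])[0].min(),v) for v in range(192,236)])
f=lambda e,z:cv2.fitLine(ray("top",e,z).astype(np.float32),cv2.DIST_HUBER,0,.01,.01).ravel()
for n,e in(("near",near),("right",right),("left",left)): print(n,f(e,30),e[0],e[-1])
w=bars(t.astype(np.uint8)); L=np.array([(308+np.where(w[v,308:330])[0].min(),v) for v in range(205,284)]); print(f(L,34))
F=np.array([(u,170+np.where(w[170:195,u])[0].min()) for u in range(355,380)]);print(f(F,34))
E
```

```text
near [ 5.3387240e-02 -9.9857390e-01  5.7756018e+02 -2.9794504e+01] [332 242] [365 241]
right [ 9.9943101e-01  3.3729047e-02  6.3898743e+02 -7.4872284e+01] [370 192] [372 235]
left [9.9895269e-01 4.5754682e-02 6.4728918e+02 2.4275959e+01] [323 192] [325 235]Traceback (most recent call last):
  File "<stdin>", line 7, in <module>
    return umr_minimum(a, axis, None, out, keepdims, initial, where)
ValueError: zero-size array to reduction operation minimum which has no identity
```

The panel's yaw of about 0.034 matches the press. I'll give one more confirming push in x, since the y push could have loosened that side.

Call:
{"fn": "move_arm", "kwargs": {"commands": [[[-3,0,0],[0,0,-8.5],0],[[-3.5,0,0],[0,0,-8.5],0],[[-3,0,0],[0,0,-8.5],0],[[0,0,0],[0,0,-8.5],0],[[0,0,0],[0,0,-8.5],0],[[0,1,0],[0,0,-8.5],0],[[0,2,0],[0,0,-8.5],0],[[0,3,0],[0,0,-8.5],0],[[0,3,0],[0,0,-8.5],0],[[0,0.5,0],[0,0,-8.5],0]]}}

```text
t: 18.8
eef_pos: [537.9, -37.8, 37.4]
tcp_rot: [-3.141, 0.002, 0.118]
ft_force: [1.4, 0.2, -0.2]
opening: 0.007
grip_force: 0.0
```

Call:
{"fn": "move_arm", "kwargs": {"commands": [[[0,0,0],[0,0,-5],0],[[0,0,0],[0,0,0],0],[[0,0,-2.5],[0,0,0],0],[[0,0,-2],[0,0,0],0],[[0,0,-1],[0,0,0],0],[[0,0,0],[0,0,0],0]]}}

```text
t: 19.4
eef_pos: [538.1, -40.5, -18.0]
tcp_rot: [-3.141, 0.002, 0.036]
ft_force: [0.6, -0.5, 0.5]
opening: 0.004
grip_force: 0.0
```

Call:
{"fn": "move_arm", "kwargs": {"commands": [[[0,0,0.6],[0,0,0],0],[[1.2,0,0],[0,0,0],0],[[0.8,0,0],[0,0,0],0],[[0.5,0,0],[0,0,0],0],[[0.2,0,0],[0,0,0],0],[[0,0,0],[0,0,0],0]]}}

```text
t: 20.0
eef_pos: [565.7, -40.4, -11.0]
tcp_rot: [3.141, -0.0, 0.035]
ft_force: [0.6, 0.5, -0.4]
opening: 0.003
grip_force: 0.0
```

Call:
{"fn": "move_arm", "kwargs": {"commands": [[[0.1,0,0],[0,0,0],0],[[0.1,0,0],[0,0,0],0],[[0,0,0],[0,0,0],0]]}}

```text
t: 20.3
eef_pos: [567.1, -40.3, -11.0]
tcp_rot: [-3.141, 0.001, 0.035]
ft_force: [-1.6, 0.1, 0.1]
opening: 0.005
grip_force: 0.8
```

Call:
{"fn": "move_arm", "kwargs": {"commands": [[[0.1,0,0],[0,0,0],0],[[0,0,0],[0,0,0],0],[[0,0,0],[0,0,0],0]]}}

```text
t: 20.6
eef_pos: [567.1, -40.3, -11.1]
tcp_rot: [-3.141, 0.003, 0.035]
ft_force: [-6.7, -0.5, 2.7]
opening: 0.003
grip_force: 3.2
```

Call:
{"fn": "move_arm", "kwargs": {"commands": [[[-1,0,0],[0,0,0],0],[[-2,0,0],[0,0,0],0],[[0,0,3],[0,0,0],0],[[0,0,4.5],[0,0,0],0],[[0,0,4.5],[0,0,0],0],[[0,0,4.5],[0,0,0],0],[[0,0,4.5],[0,0,0],0],[[0,0,1],[0,0,0],0],[[0,0,0],[0,0,0],0]]}}

```text
t: 21.5
eef_pos: [538.9, -40.5, 210.5]
tcp_rot: [3.141, -0.004, 0.035]
ft_force: [-0.3, 0.2, 0.1]
opening: 0.001
grip_force: 0.0
```

Call:
{"fn": "move_arm", "kwargs": {"commands": [[[3.5,1,0],[0,0,0],0],[[4,1.1,0],[0,0,0],0],[[4,1,0],[0,0,0],0],[[1.5,0.5,0],[0,0,0],0],[[0,0,0],[0,0,0],0],[[0,0,0],[0,0,0],0]]}}

```text
t: 22.1
eef_pos: [667.4, -4.4, 206.9]
tcp_rot: [-3.141, 0.003, 0.035]
ft_force: [-0.5, -0.2, -0.5]
opening: 0.009
grip_force: 0.0
```

```bash
python3 - <<'E'
from h import *
s=state();print(s["eef_pos"])
im=read_camera("side"); cv2.imwrite("pics/side6.png",cv2.resize(im[90:270,180:380],None,fx=3.3,fy=3.3,interpolation=cv2.INTER_CUBIC))
print(proj("side",[668,-4,197]),proj("side",s["eef_pos"]+[0,0,31]))
E
```

```text
[667.42611747  -4.41991533 206.90285464]
[249.67286298 174.48637807] [246.85646283 154.68929512]
```

View pics/side6.png

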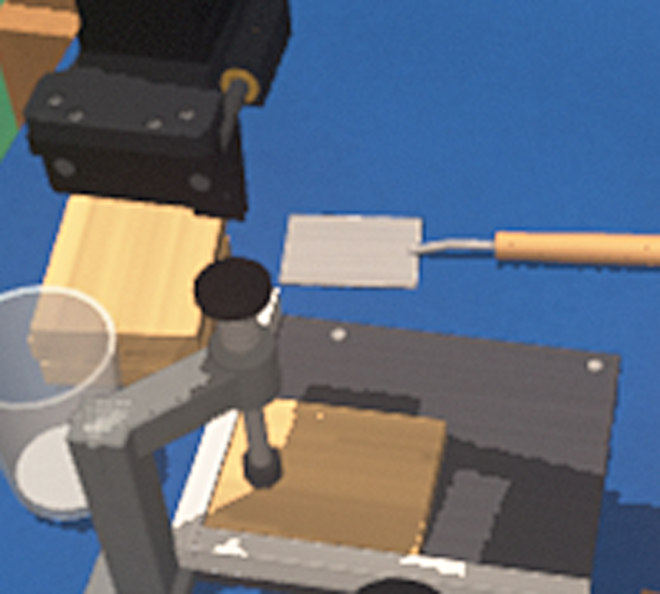

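```bash
python3 - <<'E'
from h import *
for p in ([667,86,285],[704,86,285],[630,86,285],[667,86,316],[667,86,254],[630,86,316],[704,86,316]): print(p,(proj("side",p)-[180,90])*3.3)
im=read_camera("top"); cv2.imwrite("pics/top7.png",cv2.resize(im[100:300,240:460],None,fx=2.6,fy=2.6))
E
```

```text
[667, 86, 285] [138.12843299 277.60731575]
[704, 86, 285] [ 49.21898769 264.25830711]
[630, 86, 285] [228.57550719 291.18718648]
[667, 86, 316] [124.33930326 218.38424297]
[667, 86, 254] [150.82408786 332.13401229]
[630, 86, 316] [218.59220096 232.01984198]
[704, 86, 316] [ 31.75712727 204.99034784]
```

The side view shows the body where it should be for a 31 mm offset, so the tip is over the head (about 40 mm above it). Now I'll descend and feel for the head.

Call:
{"fn": "move_arm", "kwargs": {"commands": [[[0,0,-1],[0,0,0],0],[[0,0,-1.2],[0,0,0],0],[[0,0,-0.8],[0,0,0],0],[[0,0,-0.3],[0,0,0],0],[[0,0,0],[0,0,0],0],[[0,0,0],[0,0,0],0]]}}

```text
t: 22.8
eef_pos: [668.7, -4.4, 176.3]
tcp_rot: [3.141, -0.0, 0.035]
ft_force: [0.2, -0.3, -0.2]
opening: 0.006
grip_force: 0.0
```

Call:
{"fn": "move_arm", "kwargs": {"commands": [[[0,0,-0.2],[0,0,0],0],[[0,0,-0.2],[0,0,0],0],[[0,0,0],[0,0,0],0]]}}

```text
t: 23.1
eef_pos: [668.4, -4.4, 171.9]
tcp_rot: [3.142, 0.0, 0.035]
ft_force: [0.6, 0.5, 0.9]
opening: 0.009
grip_force: 0.0
```

Call:
{"fn": "move_arm", "kwargs": {"commands": [[[0,0,-0.2],[0,0,0],0],[[0,0,-0.2],[0,0,0],0],[[0,0,0],[0,0,0],0]]}}

```text
t: 23.4
eef_pos: [668.4, -4.4, 167.7]
tcp_rot: [3.142, 0.001, 0.035]
ft_force: [0.7, 0.2, -0.3]
opening: 0.006
grip_force: 0.0
```

Call:
{"fn": "move_arm", "kwargs": {"commands": [[[0,0,-0.2],[0,0,0],0],[[0,0,-0.2],[0,0,0],0],[[0,0,0],[0,0,0],0]]}}

```text
t: 23.7
eef_pos: [668.7, -4.4, 164.3]
tcp_rot: [3.141, -0.001, 0.035]
ft_force: [-1.1, 0.4, 4.7]
opening: 0.001
grip_force: 2.3
```

Call:
{"fn": "move_arm", "kwargs": {"commands": [[[0,0,-0.2],[0,0,0],0],[[0,0,-0.2],[0,0,0],0],[[0,0,0],[0,0,0],0]]}}

```text
t: 24.0
eef_pos: [668.7, -4.4, 160.5]
tcp_rot: [3.141, -0.001, 0.035]
ft_force: [-1.5, 0.5, 4.9]
opening: -0.001
grip_force: 3.1
```

Contact at TCP z≈166, spring engaged. On to the stop near 148.

Call:
{"fn": "move_arm", "kwargs": {"commands": [[[0,0,-0.2],[0,0,0],0],[[0,0,-0.2],[0,0,0],0],[[0,0,-0.2],[0,0,0],0],[[0,0,-0.2],[0,0,0],0],[[0,0,-0.2],[0,0,0],0],[[0,0,0],[0,0,0],0]]}}

```text
t: 24.6
eef_pos: [668.8, -4.4, 151.0]
tcp_rot: [3.141, -0.001, 0.035]
ft_force: [-3.1, -0.6, 9.7]
opening: 0.004
grip_force: 4.9
```

Call:
{"fn": "move_arm", "kwargs": {"commands": [[[0,0,-0.2],[0,0,0],0],[[0,0,-0.1],[0,0,0],0],[[0,0,0],[0,0,0],0]]}}

```text
t: 24.9
eef_pos: [668.7, -4.4, 148.2]
tcp_rot: [3.141, -0.001, 0.035]
ft_force: [-3.5, 1.1, 11.2]
opening: 0.005
grip_force: 5.5
```

Call:
{"fn": "move_arm", "kwargs": {"commands": [[[0,0,-0.1],[0,0,0],0],[[0,0,0],[0,0,0],0]]}}

```text
t: 25.1
eef_pos: [668.8, -4.4, 148.0]
tcp_rot: [3.141, -0.002, 0.035]
ft_force: [-4.3, 0.7, 14.0]
opening: 0.009
grip_force: 7.5
```

At the stop (z stays, force rises). Hold for a second, then release.

Call:
{"fn": "move_arm", "kwargs": {"commands": [[[0,0,-0.05],[0,0,0],0],[[0,0,0],[0,0,0],0],[[0,0,0],[0,0,0],0],[[0,0,0],[0,0,0],0],[[0,0,0],[0,0,0],0],[[0,0,0],[0,0,0],0],[[0,0,0],[0,0,0],0],[[0,0,0],[0,0,0],0],[[0,0,0],[0,0,0],0],[[0,0,0],[0,0,0],0]]}}

```text
t: 26.1
eef_pos: [668.9, -4.4, 147.9]
tcp_rot: [3.141, -0.002, 0.035]
ft_force: [-5.5, -0.1, 19.2]
opening: 0.004
grip_force: 9.1
```

Call:
{"fn": "move_arm", "kwargs": {"commands": [[[0,0,0.5],[0,0,0],0],[[0,0,0.5],[0,0,0],0],[[0,0,0.5],[0,0,0],0],[[0,0,1],[0,0,0],0],[[0,0,3],[0,0,0],0],[[0,0,4],[0,0,0],0],[[-4,0,0],[0,0,0],0],[[-4,-2,0],[0,0,0],0],[[-2,-4,0],[0,0,0],0],[[0,0,0],[0,0,0],0]]}}

```text
t: 27.1
eef_pos: [566.5, -67.2, 241.3]
tcp_rot: [3.141, 0.0, 0.032]
ft_force: [1.0, 0.2, 0.8]
opening: 0.006
grip_force: 0.0
```

Call:
{"fn": "move_arm", "kwargs": {"commands": [[[-3,-4,0],[0,0,0],0],[[-3,-4,0],[0,0,0],0],[[0,-4,0],[0,0,0],0],[[0,-4,0],[0,0,0],0],[[0,0,0],[0,0,0],0]]}}

```text
t: 27.6
eef_pos: [508.5, -228.1, 240.4]
tcp_rot: [3.141, 0.0, 0.031]
ft_force: [0.5, 0.4, -0.9]
opening: 0.006
grip_force: 0.0
```

```bash
python3 - <<'E'
from h import *
im=read_camera("side"); sidepanel()
cv2.imwrite("pics/side8.png",cv2.resize(im[130:300,170:420],None,fx=3.2,fy=3.2,interpolation=cv2.INTER_CUBIC))
E
```

```text
[[251, 218], [242, 249], [306, 257], [314, 217], [262, 211], [260, 220], [266, 232], [262, 238], [253, 234]] [[700.1, -49.6], [694.7, 24.4], [576.6, 17.9], [582.2, -76.6], [684.3, -71.0], [681.8, -48.3], [662.5, -22.5], [666.0, -7.3], [685.0, -13.0]]
```

View pics/side8.png

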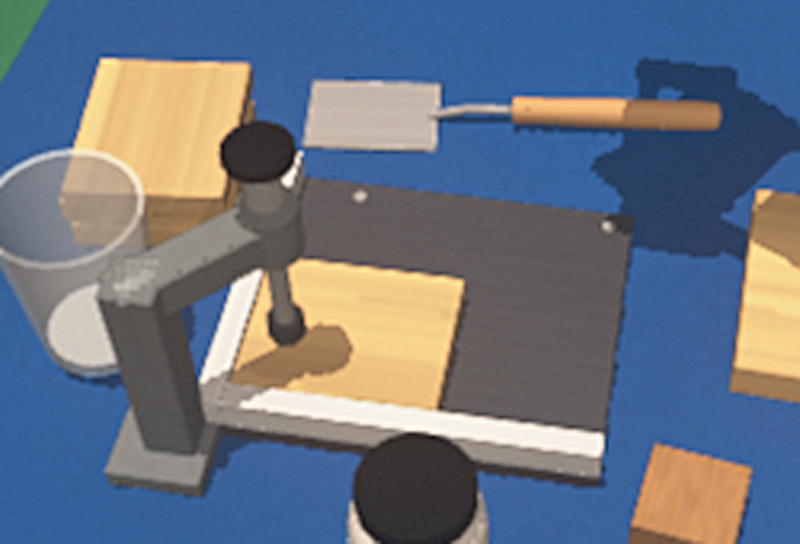

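The panel is home against both bars, the plunger head is back up at crop (257,150), and the bystanders are undisturbed. I'm handing in.

```bash
python3 -c "
from cell import env
print(env.job_done())"
```

```text
the job is handed in; nothing more can be done
None
```

I handed the job in at about 28 s; no verdict came back. The panel sits square and flush in the fence corner, the plunger was held at its stop for about 1 s and has sprung back up, and the other things look undisturbed.

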